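# Turn the reversed well block in its block heater

### The job

Two block heaters stand on the bench, each with an aluminium well block in its pocket. One block has been put in back to front: its small wells must be at the control-panel end, as on the other heater. Lift that block clear of its heater by the square post, turn it half round and lower it gently back fully home in the same heater, leaving the other block alone.

Things in the scene. Friction and masses are not known exactly. Their poses are not given: they have to be found in the camera images.
- heater_1: fixed block heater: white box, open pocket in its top, sloping grey control panel on one short end. Origin: pocket centre at worktop level, z up, -x points to the panel end. Pocket floor z = 15 mm, 116 (x) by 86 mm (y); walls upright to z = 38, then splayed 10 mm outwards per side up to the rim at z = 55, leading a block in. Outside x -122 to +72, y +-57 mm.
- heater_2: a second heater, exactly like heater_1, same sizes and axes
- block_1: loose aluminium well block 110 (x) x 80 (y) x 45 mm, 0.3-0.65 kg, on the pocket floor of heater_1, 3 mm play per side. Origin: centre of underside, z up. Eight 11 mm wells at its -x end, two 26 mm wells at its +x end. Mid-top: black square post 24 x 24 mm, sides along x and y, z = 45 to 85 mm: pinch it from above; nothing else stands up.
- block_2: loose aluminium well block 110 (x) x 80 (y) x 45 mm, 0.3-0.65 kg, on the pocket floor of heater_2, 3 mm play per side. Origin: centre of underside, z up. Eight 11 mm wells at its -x end, two 26 mm wells at its +x end. Mid-top: black square post 24 x 24 mm, sides along x and y, z = 45 to 85 mm: pinch it from above; nothing else stands up.
- block_1_small_end (a point): middle of the top edge of block_1 at its small-well end: (-55, 0, 45) mm in the block's frame

How it is judged (in metres and radians):
On the way:
1. the reversed block (block_1) is lifted clear: its underside is at least 50 mm above the foot of its heater (z of block_1 in the frame of heater_1 above 0.05 m), for 0.1 s.
At the end, for the whole second after the job is handed in: block_1 sits fully home in heater_1 (underside within 5 mm of the pocket floor, centre within 12 mm of the pocket's, level within 5 degrees) with its small wells at the control-panel end; block_1 is at rest and released; block_2 is still within 15 mm of where it was (z of block_1 in the frame of heater_1 below 0.02 m and horizontal distance between block_1 and heater_1 below 0.012 m and x of block_1_small_end in the frame of heater_1 below -0.04 m and angle between block_1's own z axis and vertical below 0.09 rad and distance of block_2 from where it was at the start of the episode below 0.015 m and linear speed of block_1 below 0.02 m/s and contact force between the fingers and block_1 below 0.05 N); the robot touches nothing.
It fails at once if the other block (block_2) is moved by more than 15 mm (distance of block_2 from where it was at the start of the episode above 0.015 m).
It fails at once if block_1 is dropped (falls free faster than 0.9 m/s, that is from about the rim or higher) (linear speed of block_1 above 0.9 m/s and contact force between the fingers and block_1 below 0.05 N).
It also fails if it takes over 37 s, if anything falls off the work surface, if the arm or the gripper's body presses on something with over 40 N, if the wrist force passes 120 N, or if a joint passes its speed limit or range.

### The arm

A 6-joint arm with a two-finger parallel gripper is mounted at the origin on a cart in front of the work surface, level with it; the furniture and walls round the work are solid. World frame = base frame: x ahead of the robot, y to its left, z up, the work surface at z = 0. Lengths are in m, angles in degrees, forces in N, time in s.
With the tool pointing down it reaches from about 0.325 to 0.85 m from the base axis. Payload 15.5 kg.
Tool frame: the origin (TCP) lies at the very end of the fingers, on their centre line; the grasp point (between the pads) lies arm.grip_depth behind it (arm.grip_depth is the distance from the TCP to the grasp point, in m); z points along the fingers, y is the direction in which the jaws open and shut (so a half turn about z gives the same grasp; the last joint's range is limited). The gripper opens to 91 mm and grips with 3 to 60 N. Pads are 32 mm wide; open, the fingers measure 118 mm over their backs; the gripper's body (76 mm by 178 mm) begins 60 mm behind the grasp point.
Start: joints at [64.429, 28.281, 77.091, -0, 74.628, -5.472], TCP at [0.215, 0.587, 0.214] pointing down, gripper open.
Joint ranges: [-166.48, 166.48], [-47.26, 123.95], [12.59, 153.08], [-70.14, 250.14], [6.76, 159.57], [-176.63, 176.63]. Speed limits (degrees/s): [108.29, 108.29, 147.25, 172.46, 172.46, 172.46].

### API

Orientations are given as a 3x3 rotation matrix whose columns are the frame's x, y, z axes.
In Python, from rig import arm gives the robot as it stands. Calls block until the motion is done:
- arm.move_to(position, orientation): joint-space move of the TCP to a pose.
- arm.move_l(position, orientation=None, feed=0.15): straight line of the TCP; orientation=None keeps the orientation; feed is the mean speed in m/s.
- arm.move_joints(angles): joint-space move.
- arm.grip(opening): finger opening in m; the grip force is fixed at half the most; returns when the fingers have stopped.
- arm.sleep(seconds).
- arm.solve_ik(position, orientation): joint angles nearest the present ones, or None.
- arm.snapshot(name): name is "scene" or "side" or "wrist"; returns the picture (480x640x3 uint8, red, green, blue); there is no depth.
- arm.get_calibration(name): a dict with "intrinsics" (3x3 intrinsics, pixels), "cam_to_world" (4x4, takes a point from camera to world coordinates). Camera axes: x right, y down, z forward; pixel columns grow to the right and rows downward; lengths in m; the calibration is good to about 2 mm. A picture is of the moment at which its call begins: read the wrist's pose just before it. get_calibration takes no time and is no camera call; for the wrist camera it gives the pose at the moment of the call.
A pose or a line that the arm cannot do raises arm.Unreachable and nothing moves.
- arm.sign_off(): hands the job in, once; it reports no verdict.
Readings, each from a call of its own:
- arm.current_t(): time.
- arm.current_joint_positions(): joint angles.
- arm.current_dq(): joint speeds.
- arm.current_tau(): joint torques, N m.
- arm.current_ee_pos(): TCP position.
- arm.current_tool_rot(): TCP orientation.
- arm.current_force(): force on the tool from outside, world axes, zero at the start.
- arm.current_torque(): the same for the moment, N m.
- arm.current_width(): finger opening in m.
Only numpy, scipy, OpenCV 4.12 (cv2) and the standard library are available. Lean on these libraries where they do the work, as an engineer would, in place of code of your own. Each camera call takes 0.05 s, during which the arm holds its last target. There are 200 camera calls.

## Working session

There is one attempt and no reset: what is moved stays moved. The work goes in short steps, each a Python script; the robot and the scene stay as the last script left them, time stands still between calls to the robot, and variables do not carry over. Pictures are saved under pics/ and viewed, about 8 in all and at most 12, crops included, and the job is handed in when it is done.

```bash
mkdir -p pics; ls; python3 - <<'E'
from rig import arm
import cv2, numpy as np
for n in ("scene","side","wrist"):
    c=arm.get_calibration(n); im=arm.snapshot(n); cv2.imwrite(f"pics/{n}0.png",im[:,:,::-1])
    print(n,np.round(c["intrinsics"],1).tolist(),np.round(c["cam_to_world"],3).tolist())
print(arm.grip_depth,arm.current_t(),arm.current_tool_rot())
a=[cv2.imread(f"pics/{n}0.png") for n in("scene","side")]
E
```

```text
pics
scene [[606.3, 0.0, 310.4], [0.0, 606.3, 235.1], [0.0, 0.0, 1.0]] [[0.737, -0.5, 0.455, 0.163], [-0.676, -0.533, 0.508, -0.438], [-0.012, -0.682, -0.731, 0.711], [0.0, 0.0, 0.0, 1.0]]
side [[503.2, 0.0, 319.5], [0.0, 503.2, 241.5], [0.0, 0.0, 1.0]] [[0.905, -0.219, 0.365, 0.25], [-0.426, -0.421, 0.801, -0.663], [-0.022, -0.88, -0.474, 0.474], [0.0, 0.0, 0.0, 1.0]]
wrist [[361.9, 0.0, 309.2], [0.0, 361.9, 238.8], [0.0, 0.0, 1.0]] [[0.344, 0.908, 0.241, 0.147], [0.939, -0.332, -0.09, 0.611], [-0.001, 0.257, -0.966, 0.383], [0.0, 0.0, 0.0, 1.0]]
0.0188 0.15 [[-9.39106555e-01  3.43625838e-01 -4.01654475e-04]
 [ 3.43626064e-01  9.39106154e-01 -8.71355937e-04]
 [ 7.77757756e-05 -9.56315018e-04 -9.99999540e-01]]
```

View pics/scene0.png

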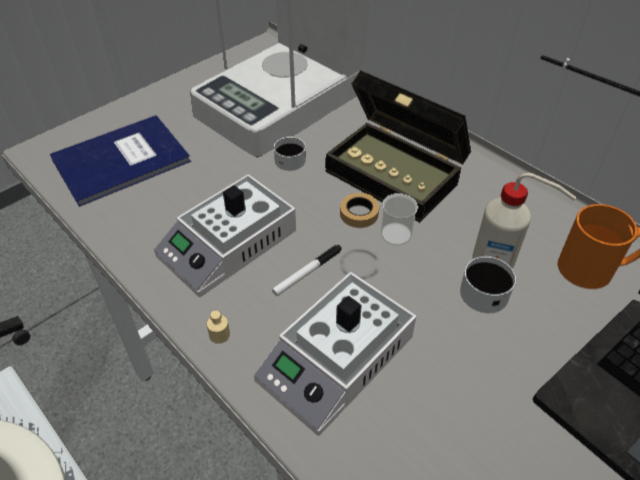

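View pics/wrist0.png

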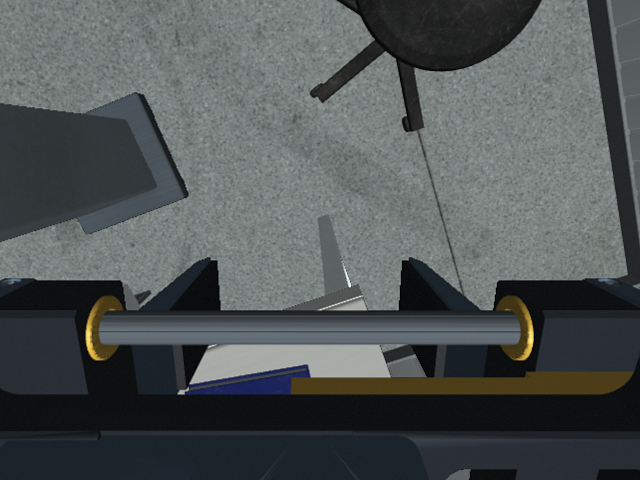

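The scene view shows the near heater, with its post at (348,313) and panel at (290,385). Its big wells (319,330) and (342,347) are at the panel end, so this is the reversed block (heater_1). The far heater, with its post at (234,200), has its small wells at the panel end. The wrist camera sees only floor here.

```bash
cat > h.py <<'E'
import numpy as np, cv2
from rig import arm
def ray(cal,uv,z):
    K=np.array(cal["intrinsics"]);T=np.array(cal["cam_to_world"])
    d=T[:3,:3]@np.linalg.solve(K,[uv[0],uv[1],1.]);o=T[:3,3]
    return o+d*(z-o[2])/d[2]
def proj(cal,p):
    K=np.array(cal["intrinsics"]);T=np.array(cal["cam_to_world"])
    q=K@(T[:3,:3].T@(np.array(p)-T[:3,3]));return q[:2]/q[2]
E
python3 - <<'E'
from h import *
im=cv2.imread("pics/scene0.png");cal=arm.get_calibration("scene")
print("post~",ray(cal,(348,302),.1), "other",ray(cal,(234,190),.1))
p=ray(cal,(348,302),.1)
cs=arm.get_calibration("side");print(proj(cs,p))
u,v=proj(cs,p).astype(int);s=cv2.imread("pics/side0.png")
a=cv2.resize(im[265:435,245:425],None,fx=2.2,fy=2.2,interpolation=cv2.INTER_CUBIC)
y0,x0=max(v-80,0),max(u-100,0);print("side crop",x0,y0)
b=cv2.resize(s[y0:y0+170,x0:x0+180],None,fx=2.2,fy=2.2,interpolation=cv2.INTER_CUBIC)
b=cv2.copyMakeBorder(b,0,max(0,a.shape[0]-b.shape[0]),0,max(0,a.shape[1]-b.shape[1]),cv2.BORDER_CONSTANT)
cv2.imwrite("pics/c1.png",np.hstack([a,b]))
E
```

```text
post~ [ 0.5010519  -0.12922348  0.1       ] other [0.52331176 0.13231007 0.1       ]
[325.0671146  277.26176544]
side crop 225 197
```

View pics/c1.png

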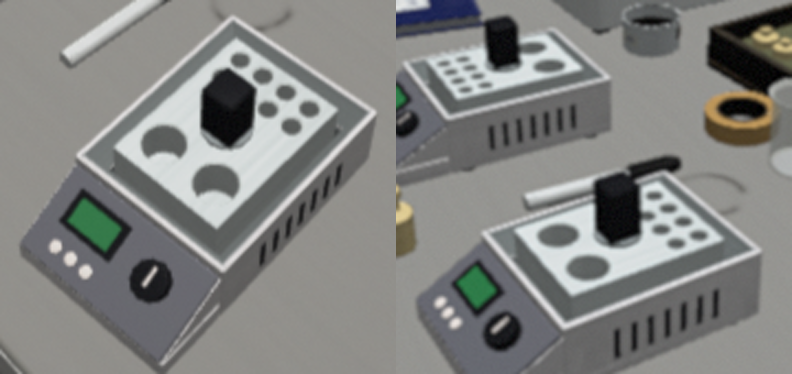

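Both crops agree: the big wells are on the panel side. In the scene crop, the outer rim corners are at about (234,17), (376,113), (222,270) and (80,155), and the post-top centre is near (228,93). I'll check these against the known sizes.

```bash
python3 - <<'E'
from h import *
cal=arm.get_calibration("scene");cs=arm.get_calibration("side")
f=lambda u,v:(u/2.2+245,v/2.2+265)
g=lambda u,v:((u-396)/2.2+225,v/2.2+197)
C=np.array([ray(cal,f(*p),.055) for p in [(234,17),(376,113),(222,270),(80,155)]])
D=np.array([ray(cs,g(*p),.055) for p in [(668,173),(760,252),(566,328),(486,235)]])
for X in(C,D):
    print(X.mean(0),[np.linalg.norm(X[i]-X[(i+1)%4]).round(4) for i in range(4)])
    d=(X[2]+X[3]-X[0]-X[1]);print("panel dir deg",np.degrees(np.arctan2(d[1],d[0])))
print("post",ray(cal,f(228,93),.1),ray(cs,g(617,182),.1))
R=arm.current_tool_rot(); 
for name,yaw in [("a",0)]:
    pass
c=(C.mean(0)+D.mean(0))/2
d=(C[2]+C[3]-C[0]-C[1]);a=np.arctan2(d[1],d[0])
for k in range(4):
    t=a+k*np.pi/2; y=np.array([np.cos(t),np.sin(t),0]);z=np.array([0,0,-1.]);R=np.c_[np.cross(y,z),y,z]
    q=arm.solve_ik([c[0],c[1],.25],R);print(k,None if q is None else np.round(q,1))
E
```

```text
[ 0.49987342 -0.13460963  0.055     ] [np.float64(0.1105), np.float64(0.1409), np.float64(0.1094), np.float64(0.14)]
panel dir deg -175.26971163704926
[ 0.49976297 -0.13806589  0.055     ] [np.float64(0.1091), np.float64(0.1392), np.float64(0.1086), np.float64(0.1416)]
panel dir deg -175.001823037981
post [ 0.49589269 -0.13550231  0.1       ] [ 0.49878388 -0.13514617  0.1       ]
0 [-21.9  17.6  89.1  -0.   73.4 153.4]
1 [-21.9  17.6  89.1  -0.   73.4  63.4]
2 [-21.9  17.6  89.1  -0.   73.4 -26.6]
3 [ -21.9   17.6   89.1   -0.    73.4 -116.6]
```

Both views agree to about 3 mm, and the rim sizes match (110×140 measured, 114×144 nominal). I still need to check the balance and its rods on the way over.

```bash
python3 - <<'E'
from h import *
cal=arm.get_calibration("scene")
for n,uv,z in [("front low",(262,148),0),("left low",(195,115),0),("rod foot",(292,105),.07),("rodfoot2",(226,66),.07),("right top",(350,75),.06)]:
    p=ray(cal,uv,z);print(n,p.round(3),np.hypot(p[0],p[1]).round(3))
t=np.radians(4.9+90); y=np.array([np.cos(t),np.sin(t),0]);z=np.array([0,0,-1.])
for s in(1,-1):
    R=np.c_[np.cross(s*y,z),s*y,z]
    for h in(.3,.064,.13,.064): 
        print(s,h,np.round(arm.solve_ik([.498,-.136,h],R),1))
E
```

```text
front low [0.69  0.281 0.   ] 0.745
left low [0.66  0.452 0.   ] 0.8
rod foot [0.756 0.268 0.07 ] 0.803
rodfoot2 [0.749 0.456 0.07 ] 0.877
right top [0.914 0.276 0.06 ] 0.955
1 0.3 [ -21.9   14.9   84.7   -0.    80.4 -116.8]
1 0.064 [ -21.9   31.6  101.5   -0.    47.  -116.8]
1 0.13 [ -21.9   25.7   98.1   -0.    56.2 -116.8]
1 0.064 [ -21.9   31.6  101.5   -0.    47.  -116.8]
-1 0.3 [-21.9  14.9  84.7  -0.   80.4  63.2]
-1 0.064 [-21.9  31.6 101.5  -0.   47.   63.2]
-1 0.13 [-21.9  25.7  98.1  -0.   56.2  63.2]
-1 0.064 [-21.9  31.6 101.5  -0.   47.   63.2]
```

```bash
cat >> h.py <<'E'
HX=np.radians(4.9)
def rot(s,a=HX):
    t=a+np.pi/2;y=s*np.array([np.cos(t),np.sin(t),0]);z=np.array([0,0,-1.])
    return np.c_[np.cross(y,z),y,z]
E
python3 - <<'E'
from h import *
j=arm.current_joint_positions();q=np.array(arm.solve_ik([.498,-.136,.22],rot(-1)))
m=q.copy();m[0]=j[0];m[5]=j[5]
arm.move_joints(m.tolist());arm.move_joints(q.tolist())
c=arm.get_calibration("wrist");im=arm.snapshot("wrist")[:,:,::-1].copy();cv2.imwrite("pics/w1.png",im)
print(arm.current_t(),arm.current_ee_pos(),arm.current_force())
for p in [(.4973,-.1353,.1),(.4998,-.1363,.06)]: print(proj(c,p))
E
```

```text
3.225 [ 0.49812527 -0.13530821  0.22001113] [ 0.23561291 -0.01688141  0.99278856]
[307.73029987 234.20146572]
[309.18846244 221.1863491 ]
```

View pics/w1.png

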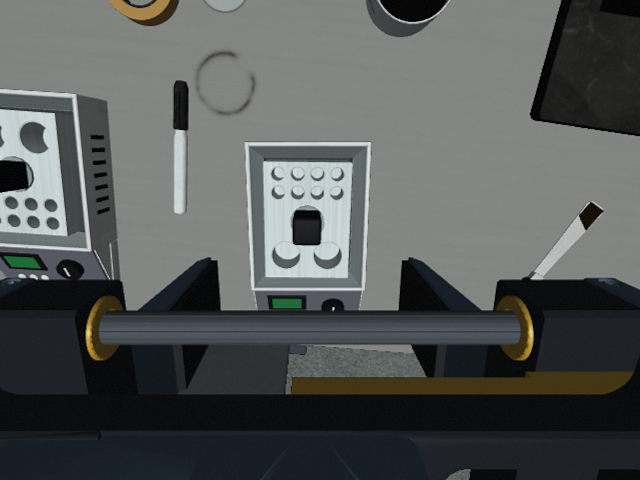

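The wrist view shows the heater rim corners at about (247,143), (371,143), (367,289) and (253,289). The post top is centred near (307,233), and the big wells (287,254) and (327,254) are at the panel end. I'll measure from here with masks, and then grasp.

```bash
python3 - <<'E'
from h import *
c=arm.get_calibration("wrist");im=cv2.imread("pics/w1.png")
X=np.array([ray(c,p,.055) for p in [(247,143),(371,143),(367,289),(253,289)]])
print(X.mean(0),[np.linalg.norm(X[i]-X[(i+1)%4]).round(4) for i in range(4)])
d=X[0]+X[1]-X[2]-X[3];e=X[0]+X[3]-X[1]-X[2];print(np.degrees([np.arctan2(d[1],d[0]),np.arctan2(e[1],e[0])-np.pi/2]))
m=((im.max(2)<45)*255).astype(np.uint8)[200:262,275:340]
n,l,s,cc=cv2.connectedComponentsWithStats(m);k=1+s[1:,4].argmax();x,y,w,h,A=s[k];print(x+275,y+200,w,h,A)
# top face: brighter tone split
g=im[200:262,275:340].max(2);print(g[5:50:3,32].tolist())
x0,y0=x+275,y+200
print("L,R edges",ray(c,(x0,y0+h*.7),.1),ray(c,(x0+w,y0+h*.7),.1))
print("bottom", ray(c,(x0+w/2,y0+h),.1))
E
```

```text
[ 0.5000528  -0.13660837  0.055     ] [np.float64(0.1108), np.float64(0.1402), np.float64(0.1132), np.float64(0.1402)]
[5.369506   4.96760968]
293 211 28 34 916
[145, 157, 0, 10, 10, 32, 39, 40, 36, 37, 34, 35, 32, 9, 215]
L,R edges [ 0.49574174 -0.12323474  0.1       ] [ 0.49774294 -0.14626117  0.1       ]
bottom [ 0.48802262 -0.13549267  0.1       ]
```

```bash
sed -i 's/radians(4.9)/radians(5.1)/' h.py; python3 - <<'E'
from h import *
R=rot(-1);p=np.array([.498,-.135,.068])
arm.move_l((p+[0,0,.07]).tolist(),R.tolist(),feed=.15)
arm.move_l(p.tolist(),R.tolist(),feed=.08)
f0=np.array(arm.current_force());arm.grip(.015);arm.sleep(.1);print(arm.current_width(),f0.round(2),np.round(arm.current_force(),2),arm.current_t())
if .02<arm.current_width()<.03:
    arm.move_l((p+[0,0,.08]).tolist(),feed=.08);arm.sleep(.2)
    print(np.round(arm.current_force(),2),np.round(arm.current_torque(),3),arm.current_width(),arm.current_t(),arm.current_ee_pos())
    print(arm.solve_ik((p+[0,0,.08]).tolist(),rot(1)))
    cv2.imwrite("pics/w2.png",arm.snapshot("wrist")[:,:,::-1]);cv2.imwrite("pics/s2.png",arm.snapshot("side")[:,:,::-1])
    cv2.imwrite("pics/c2.png",np.hstack([cv2.imread("pics/w2.png")[80:400,150:500],cv2.imread("pics/s2.png")[130:450,150:550]]))
E
```

```text
0.024058269267538176 [-0.25 -1.28  0.35] [-0.18  1.66  0.43] 6.0833
[-0.09 -0.15 -3.6 ] [-0.039  0.109  0.012] 0.023843332618683058 7.4333 [ 0.49783471 -0.13490874  0.14762292]
[-2.18004924e+01  2.42352497e+01  9.69997834e+01 -2.54444375e-14
  5.87649668e+01 -1.16900492e+02]
```

View pics/c2.png

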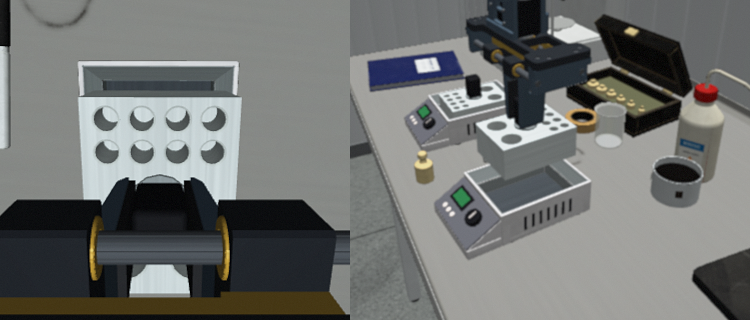

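The block hangs level and clear of the heater. Its far top edge in the wrist image runs from about (231,177) to (391,177). From that I'll work out its offset in the hand, then turn it and look again.

```bash
python3 - <<'E'
from h import *
c=arm.get_calibration("wrist");t=arm.current_ee_pos()
a,b=[ray(c,p,.06+t[2]-.068) for p in[(231,177),(391,177)]]
x=np.array([np.cos(HX),np.sin(HX)]);y=np.array([-x[1],x[0]])
m=(a+b)[:2]/2-np.array(t)[:2];print("edge",np.linalg.norm(a-b),"far x",m@x,"y",m@y,"yaw",np.degrees(np.arctan2(*(a-b)[[1,0]]))-90)
q=np.array(arm.solve_ik(np.array([.500,-.1365,.148]).tolist(),rot(1).tolist()))
arm.move_joints(q.tolist());arm.sleep(.4)
print(arm.current_t(),arm.current_ee_pos(),arm.current_width(),np.round(arm.current_force(),2))
cv2.imwrite("pics/w3.png",arm.snapshot("wrist")[:,:,::-1]);cv2.imwrite("pics/s3.png",arm.snapshot("scene")[:,:,::-1]);s=arm.snapshot("side")[:,:,::-1]
cv2.imwrite("pics/c3.png",np.hstack([cv2.imread("pics/s3.png")[180:450,200:480],s[180:450,180:500]]))
E
```

```text
edge 0.07769954717006584 far x 0.0560125752237171 y -0.0019865678428513146 yaw 5.0869349241078226
10.6917 [ 0.4999948  -0.13651675  0.147996  ] 0.02378450163992373 [-0.55  0.34 -3.85]
```

View pics/c3.png

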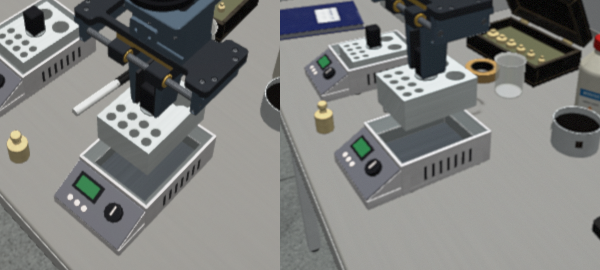

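The block is turned, with its small wells toward the panel. Its hand offset is only about 1 mm and its yaw is within 0.1°. I'll lower it in steps while watching the force.

```bash
python3 - <<'E'
from h import *
x,y=.501,-.1364
arm.move_l([x,y,.125],feed=.08)
f0=np.array(arm.current_force())
for z in [.115,.108,.101,.095,.089,.083,.078,.074,.071,.069,.068,.067]:
    arm.move_l([x,y,z],feed=.04);f=np.array(arm.current_force())-f0
    print(z,f.round(1),round(arm.current_t(),2))
    if f[2]>5 or np.hypot(f[0],f[1])>10: break
cv2.imwrite("pics/c4.png",np.hstack([arm.snapshot("scene")[180:450,200:480,::-1],arm.snapshot("side")[180:450,180:500,::-1]]))
print(arm.current_ee_pos(),arm.current_torque())
E
```

```text
0.115 [-0.1  0.1 -0.5] 11.68
0.108 [-0.7  0.4 -0.3] 12.01
0.101 [-0.8  0.5 -0.2] 12.33
0.095 [-0.1  0.9 -1. ] 12.63
0.089 [ 0.8  0.7 -0.2] 12.93
0.083 [-1.5  1.5 -1.1] 13.23
0.078 [-0.8  2.2 -0.3] 13.51
0.074 [-0.1  2.  -1.1] 13.76
0.071 [-1.2  2.8 -1. ] 14.01
0.069 [-0.3  3.  -1.7] 14.26
0.068 [ 0.   3.1 -1.8] 14.51
0.067 [-4.4  3.5 16.5] 14.76
[ 0.50103856 -0.13645543  0.0676898 ] [ 0.76918025  0.85467815 -0.13747762]
```

The block touches down at TCP z 0.0677, the height at which I grasped it, so it is home. Next: release, retreat and check.

```bash
python3 - <<'E'
from h import *
arm.move_l([.501,-.1364,.068],feed=.04)
arm.grip(.07);print(arm.current_width(),arm.current_t())
arm.move_l([.501,-.1364,.22],feed=.12);arm.sleep(.3)
print(arm.current_t(),np.round(arm.current_force(),2))
c=arm.get_calibration("wrist");w=arm.snapshot("wrist")[:,:,::-1];cv2.imwrite("pics/w5.png",w)
cv2.imwrite("pics/c5.png",np.hstack([w[120:400,180:460],cv2.resize(arm.snapshot("side")[230:430,190:440,::-1],(350,280))]))
print("expected post px",proj(c,[.5,-.1365,.1]))
E
```

```text
0.06964063533069162 15.9417
17.6583 [0.14 0.31 0.28]
expected post px [310.4647458  232.39521585]
```

View pics/c5.png

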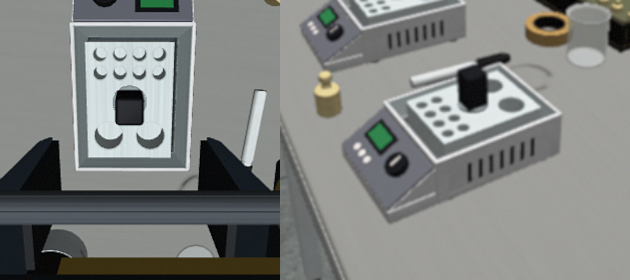

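Both views show the block level and flush in the pocket, with its small wells at the panel end and the fingers clear.

```bash
python3 - <<'E'
from h import *
c=arm.get_calibration("wrist")
a,b=ray(c,(265,162),.06),ray(c,(352,162),.06);print("top edge w",np.linalg.norm(a-b),(a+b)/2)
print(arm.current_t());arm.sign_off()
E
```

```text
top edge w 0.07757730860752446 [ 0.44570172 -0.14305352  0.06      ]
17.7583
the job is handed in; nothing more can be done
```

I turned block_1 half round and put it back in heater_1 with its small wells at the control-panel end. I handed the job in at 17.8 s of the 37 s allowed; no verdict is reported.

- **Lift and turn:** I pinched the post, lifted the block 80 mm (underside about 95 mm above the bench) and turned it above the rim.
- **Seating:** I lowered it in steps until it touched the pocket floor, with about 16 N of contact force. The tool was then at z = 67.7 mm, against 68 mm when I grasped it, so the block is fully home. The last pictures show it level and flush in the pocket.
- **Centring:** The block's panel-end edge measured about 1.5–2 mm sideways of where a centred block's would be. That is within the 3 mm play and well inside the 12 mm limit. By eye, the side gaps in the wrist picture looked about 4 mm off centre, which disagrees slightly, but I trust the measurement more.
- **Release:** The fingers are clear, the tool is about 150 mm above its release height, and the wrist force is back to about 0.
- **Block_2:** I never approached it, but I did not measure its position again at the end.

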